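# Bring the red-capped jar to the front of the parts carousel and hold it there

## Task

On the parts carousel, first shut the blue lid of the open white tub. Then turn the carousel by the black handle bar on its middle until the red-capped jar stands in front, right over the orange pointer of the foot; a spring turns the carousel back when it is let go, so finish still gripping the bar and holding the carousel still there, ready for a colleague to pick parts. Keep the jars standing in their rings and leave the solder spool, screwdriver and green basket where they are.

Things in the scene. Friction and masses are not known exactly. Their poses are not given: they have to be found in the camera images.
- foot: Fixed round black foot of the carousel, 190 mm across, 15 mm high. Origin: centre of its underside, on the carousel's vertical turning axis. Its own -x axis points along the orange pointer (34 mm wide, 8 mm high), which shows outside the turntable from 118 to 182 mm from the axis and faces roughly the robot.
- front (a point): Point on the foot's pointer direction, 80 mm from the turning axis, 30 mm above the table: where the middle of the red-capped jar must come (horizontally).
- turntable: Grey turntable disc, 236 mm across, 12 mm thick, underside 16 mm above the table; turns about its vertical axis, 3 rad either way. A spring (0.15 N m per rad) returns it to its starting angle when let go. Origin: centre of the disc's underside, on the axis. 80 mm from the axis it carries, in its own frame: three rings with loose jars at -x, +y and -y, and the fixed white tub at +x.
- handle (a point): Centre of the black handle bar on the turntable's axis, 133 mm above the table, on a steel post 18 mm across. The bar is 60 mm long (along the turntable's x), 16 mm thick (along its y) and 30 mm high (118 to 148 mm above the table). This point's axes are the turntable's axes. Grip it across its 16 mm from above and twist.
- lid (a joint): Angle of the tub's blue lid: 0 is shut (lying level on the rim), grows to 1.9 as it opens; 1.57 is upright. Its stiff hinge (0.025 N m) keeps it where it is left. It stands open at the start.
- lid_hinge (a point): Middle of the lid's hinge line, on the tub's outer rim, 109 mm from the turning axis, 100 mm above the table. Its axes turn with the lid: -x from the hinge to the free edge, y along the hinge, z normal to the outer face (up when shut). The lid is a plate 60 x 60 mm, 5 mm thick; shut, it reaches towards the handle, its top 105 mm above the table; open, its outer face looks away from the axis.
- tub (a point): Centre of the rim plane of the white tub (fixed on the turntable, 56 x 56 mm outside, 72 mm high), 80 mm from the axis, 100 mm above the table; axes as the turntable's.
- lid_edge (a point): Middle of the lid's free edge, on its outer face (the upper face when shut), 60 mm from the hinge.
- jar_red: The marked jar: red cap and red label. 46 mm across, 65 mm tall, about 150 g, loose in a ring (50 mm inside, 57 mm outside, 14 mm high), its top 93 mm above the table. Origin: centre of its underside. In which ring it stands varies (turntable's -x or +y), so it must turn 0.35 to 1.22 rad, one way or the other.
- jar_white: Jar with a white cap, same size, loose in another ring. Origin: centre of its underside.
- jar_green: Jar with a green cap, same size, loose in another ring. Origin: centre of its underside.
- spool: Bystander: steel-grey solder spool, 54 mm across, 40 mm high, standing on the table. Origin: centre of its underside.
- driver: Bystander: screwdriver with a red handle lying on the table along its x. Origin: its underside, near mid-length.
- basket: Bystander: lime-green open basket, 140 x 200 x 50 mm. Origin: centre of its underside.
There are look-alikes about, which are no part of the job. What is shaped like the jar_green but yellow is not meant. Leave any yellow look-alike of the jar_white alone.

How it is judged:
On the way, in this order (a step that is already met when the one before it is completed fails the run):
1. the tub's lid is shut (value of joint lid below 0.08 rad), for 0.2 s.
2. the red-capped jar is at the front, the fingers on the carousel (value of joint lid below 0.08 rad and horizontal distance between jar_red and front below 0.012 m and contact force between the fingers and turntable above 2 N), for 0.2 s.
At the end, for the whole second after the job is handed in: The middle of the red-capped jar is within 12 mm horizontally of the front point, the lid is shut (under 0.08 rad), the fingers press on the carousel with more than 2 N, the carousel is still (under 0.1 rad/s), and all three jars stand upright (within 0.15 rad) in their rings (all of step 2 and angular speed of turntable below 0.1 rad/s and angle between each of jar_red, jar_white, jar_green's own z axis and vertical below 0.15 rad and height (world z) of jar_red between 0.02 and 0.04 m and height (world z) of jar_white between 0.02 and 0.04 m and height (world z) of jar_green between 0.02 and 0.04 m); the arm keeps its last pose, push and grip.
It fails at once if a bystander (spool, screwdriver or basket) is moved by more than 30 mm (distance of any of spool, driver, basket from where it was at the start of the episode above 0.03 m).
It fails at once if a jar tips over or leaves its ring (angle between any of jar_red, jar_white, jar_green's own z axis and vertical above 0.4 rad or height (world z) of any of jar_red, jar_white, jar_green above 0.045 m or height (world z) of any of jar_red, jar_white, jar_green below 0.015 m).
It also fails if it takes over 51 s, if anything falls off the work surface, if the arm or the gripper's body presses on something with over 40 N, if the wrist force passes 120 N, or if a joint passes its speed limit or range.

## Robot

A 6-joint arm with a two-finger parallel gripper is mounted at the origin on the work surface. World frame = base frame: x ahead of the robot, y to its left, z up, the work surface at z = 0. Lengths are in m, angles in rad, forces in N, time in s.
With the tool pointing down it reaches from about 0.375 to 0.925 m from the base axis. Payload 5.7 kg.
Tool frame: the origin (TCP) lies at the very end of the fingers, on their centre line; the grasp point (between the pads) lies env.hold_point_z behind it (env.hold_point_z is the distance from the TCP to the grasp point, in m); z points along the fingers, y is the line along which they close (so a half turn about z gives the same grasp; the last joint's range is limited). The gripper opens to 85 mm and grips with 20 to 120 N. Pads are 22 mm wide; open, the fingers measure 114 mm over their backs; the gripper's body (76 mm by 85 mm) begins 54 mm behind the grasp point. The pads swing forward as they close: fully open they stand 13 mm farther back than shut.
Start: joints at [1.116, 0.359, 1.51, -0, 1.272, -0.115], TCP at [0.2, 0.566, 0.231] pointing down, gripper open.
Joint ranges: [-2.97, 2.97], [-1.01, 2.36], [0.21, 2.38], [-0.96, 4.11], [0.2, 2.71], [-2.98, 2.98]. Speed limits (rad/s): [2.39, 2.39, 3.14, 3.14, 3.14, 3.14].

## Interface

Orientations are given as a rotation vector (axis times angle).
In Python, from workcell import env, capture gives the robot as it stands.
- The arm moves only by the shell command python3 -m jog 'ROWS'. ROWS is JSON, a list of rows, each a list of 7 numbers: the turn, a rotation vector about the tool's x, y, z as a fraction of full scale, then the shift along the tool's x, y, z as a fraction of full scale, then the opening, from 0 (shut) to 1 (fully open). In form: [[rx, ry, rz, tx, ty, tz, gripper], ...]. A call has 1 to 12 rows; each row is the pose to reach, as a shift and turn from the pose commanded when the call began, along the tool's axes at that moment, turning the shorter way round; what a row does not reach only later rows make up. Full scale, the value 1, is 0.1 m for a shift and 180 degrees for a turn. A row lasts 1/12 s, in which the tool goes at most 41.7 mm and 7.16 degrees, less where a joint would pass 70% of its speed; a pose out of reach is approached as far as the arm can. A call with a number of a shift or a turn outside -1 to 1 is refused whole. A call with a gripper value outside its range is refused whole. The fingers move at their own pace and stop on an object; the grip force is fixed at half the most. Time passes only in rows, so rows that repeat a pose let the fingers close. It gives the time, the measured TCP pose, the force, the opening and the grip force at its end, in the units of the state.
- env.state(): the state, without advancing time (a new reading comes with each control period).
- capture(name): name is "side" or "top"; returns a dict with "color" (480x640x3 uint8, red, green, blue), "z_map" (480x640 float32, m along the optical axis (not along the pixel's ray), 0 where there is no reading), "fx", "fy", "cx", "cy" (pixels), "view" (4x4, takes a point from world to camera coordinates). Camera axes: x right, y up, looking along -z (the intrinsics and any distortion apply to the point x, -y, -z); pixel columns grow to the right and rows downward; lengths in m; the calibration is good to about 2 mm. A picture is of the moment at which its call begins.
- env.sign_off(): hands the job in; it is judged then, once.
The state is a dict: "time": time; "q": joint angles; "dq": joint speeds; "effort": joint torques, N m; "tool_pos": TCP position; "ee_rot": TCP orientation; "force": force on the tool from outside, world axes, zero at the start; "moment": the same for the moment, N m; "gripper_width": finger opening in m; "grip_force": force on a finger pad.
Only numpy, scipy, OpenCV 4.12 (cv2) and the standard library are available. Lean on these libraries where they do the work, as an engineer would, in place of code of your own. Each camera call takes 0.05 s, during which the arm holds its last target. There are 200 camera calls.

## Working session

There is one attempt and no reset: what is moved stays moved. The work goes in short steps, Python scripts to look and compute and a shell command to move; the robot and the scene stay as the last step left them, time stands still between calls to the robot, and variables do not carry over. Pictures are saved under pics/ and viewed, at most 10 in all, crops included, and the job is handed in when it is done.

```bash
ls; mkdir -p pics
python3 - <<'E'
from workcell import env, capture
import cv2,numpy as np
for n in("side","top"):
    c=capture(n); cv2.imwrite(f"pics/{n}0.png",c["color"][:,:,::-1]); np.savez(f"{n}0.npz",**c)
    print(n,c["fx"],c["fy"],c["cx"],c["cy"],[k for k in c]);print(np.round(c["view"],3).tolist())
print(env.state(),env.hold_point_z)
E
```

```text
pics
side 578.163502121637 578.163502121637 329.93436675067176 238.65635134197876 ['color', 'z_map', 'fx', 'fy', 'cx', 'cy', 'view']
[[0.918, -0.396, -0.022, -0.445], [0.245, 0.523, 0.816, -0.28], [-0.312, -0.755, 0.577, -1.114], [0.0, 0.0, 0.0, 1.0]]
top 569.5805996326548 569.5805996326548 316.8296221143191 237.03106874535072 ['color', 'z_map', 'fx', 'fy', 'cx', 'cy', 'view']
[[-0.027, -1.0, -0.005, 0.134], [0.998, -0.027, 0.053, -0.495], [-0.053, -0.004, 0.999, -1.411], [0.0, 0.0, 0.0, 1.0]]
{'time': 0.1, 'q': array([ 1.11590330e+00,  3.59445614e-01,  1.51132979e+00, -1.94796302e-05,
        1.27252842e+00, -1.15072787e-01]), 'dq': array([ 0.00064861, -0.00098844, -0.0016259 , -0.00224795,  0.00182441,
       -0.00160419]), 'effort': array([ 1.99274793e-03, -5.28651130e+01, -2.79351854e+01,  9.92499326e-05,
        4.99856280e-03, -7.10149507e-06]), 'tool_pos': array([0.19971207, 0.56512314, 0.23052801]), 'ee_rot': array([-5.31136330e-01, -3.09589755e+00,  2.58731476e-03]), 'force': array([ 0.78117962, -0.08106181, -0.33795398]), 'moment': array([ 0.02279291, -0.01742799,  0.01668431]), 'grip_force': 0.0, 'gripper_width': 0.0855812680051482} 0.0187
```

View pics/top0.png

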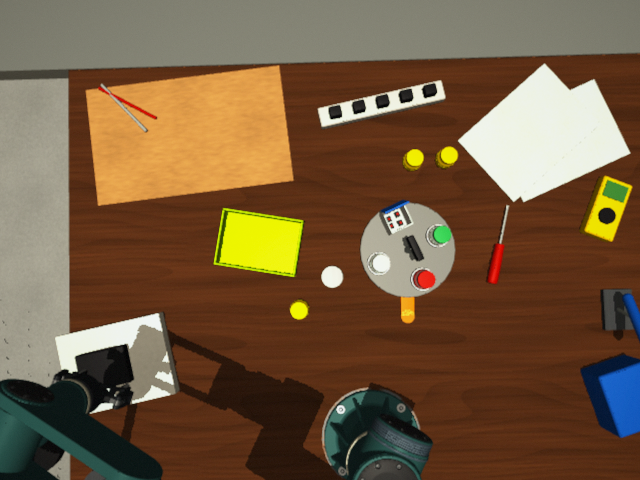

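View pics/side0.png

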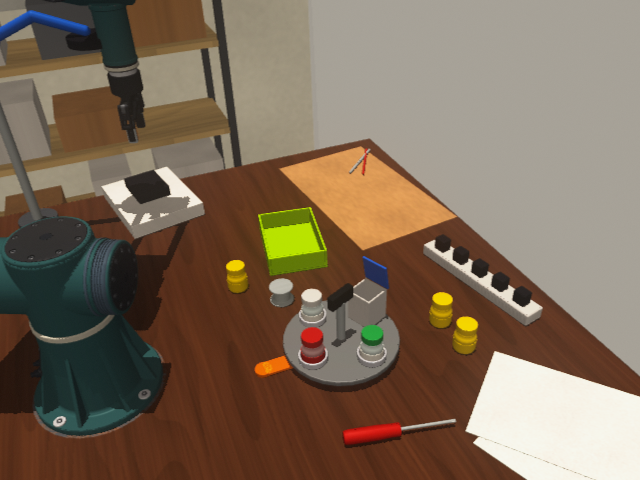

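The top view shows the turntable at about (408,250) and the tub with its blue lid upright at (396,215). The red jar is at (424,279), green at (439,235), white at (379,263), the pointer at (407,310) and the handle bar at (413,248). The side view agrees: the lid is open and leans outward slightly.

```bash
cat > h.py <<'E'
import numpy as np,cv2
def ray(c,u,v,z):
    V=np.array(c["view"]);R,t=V[:3,:3],V[:3,3]
    d=R.T@np.array([(u-c["cx"])/c["fx"],-(v-c["cy"])/c["fy"],-1]);o=-R.T@t
    return o+d*(z-o[2])/d[2]
def depth_pts(c,m):
    v,u=np.nonzero(m&(c["z_map"]>0));z=c["z_map"][v,u]
    p=np.stack([(u-c["cx"])/c["fx"]*z,-(v-c["cy"])/c["fy"]*z,-z],1)
    V=c["view"];return (p-V[:3,3])@V[:3,:3]
def hsv(c):return cv2.cvtColor(np.ascontiguousarray(c["color"]),cv2.COLOR_RGB2HSV)
R={"red":((0,150,80),(6,255,255)),"green":((55,150,60),(75,255,255)),"orange":((10,200,150),(19,255,255)),"blue":((105,150,50),(130,255,255)),"black":((0,0,0),(180,255,55))}
BOX={"top":(355,195,465,330),"side":(250,250,405,390)}
def mask(c,n,col):
    m=cv2.inRange(hsv(c),*map(np.array,R[col]));x0,y0,x1,y1=BOX[n]
    k=np.zeros_like(m);k[y0:y1,x0:x1]=m[y0:y1,x0:x1]
    nn,l,s,_=cv2.connectedComponentsWithStats(k)
    return l==1+np.argmax(s[1:,4])
E
cat > m.py <<'E'
from h import *
import sys
s=sys.argv[1]
for n in("top","side"):
    c=dict(np.load(f"{n}{s}.npz"))
    for col,z in(("red",.093),("green",.093),("orange",.008),("blue",.13),("black",.148)):
        m=mask(c,n,col);v,u=np.nonzero(m);P=depth_pts(c,m)
        print(n,col,m.sum(),"px",u.mean().round(1),v.mean().round(1),"ray",ray(c,u.mean(),v.mean(),z).round(4),"depth p5/50/95",np.percentile(P,[5,50,95],axis=0).round(3).tolist())
        if col in("red","green"):
            k=P[:,2]>.088;print("   captop",k.sum(),P[k].mean(0).round(4))
        if col in("black",):
            k=P[:,2]>.142;Q=P[k];w,V=np.linalg.eigh(np.cov(Q[:,:2].T));print("   bartop",k.sum(),Q.mean(0).round(4),"dir",V[:,1].round(3),np.ptp(Q[:,:2]@V,axis=0))
        if col=="blue":
            C=P-P.mean(0);w,V=np.linalg.eigh(np.cov(P.T));print("   normal",V[:,0].round(3),np.sqrt(w),P.min(0).round(3),P.max(0).round(3))
        if col=="orange": 
            w,V=np.linalg.eigh(np.cov(P[:,:2].T));print("   dir",V[:,1].round(3),np.ptp(P[:,:2]@V,axis=0))
    if n=="top":
        h=hsv(c);g=(h[...,1]<40)&(h[...,2]>60);P=depth_pts(c,np.ones(g.shape,bool));
        near=(np.abs(P[:,2]-.028)<.005)&(np.hypot(P[:,0]-.49,P[:,1]+.04)<.14);Q=P[near][:,:2].astype(np.float32)
        print("disc",near.sum(),cv2.minEnclosingCircle(Q))
E
python3 m.py 0
```

```text
top red 283 px 424.7 279.0 ray [ 0.3884 -0.1305  0.093 ] depth p5/50/95 [[0.371, -0.15, 0.055], [0.388, -0.131, 0.092], [0.406, -0.114, 0.097]]
   captop 235 [ 0.3873 -0.133   0.0932]
top green 231 px 441.7 234.1 ray [ 0.4929 -0.1745  0.093 ] depth p5/50/95 [[0.477, -0.192, 0.088], [0.493, -0.175, 0.093], [0.509, -0.158, 0.098]]
   captop 222 [ 0.4929 -0.1743  0.0932]
top orange 245 px 407.9 308.9 ray [ 0.313  -0.1014  0.008 ] depth p5/50/95 [[0.283, -0.118, -0.001], [0.318, -0.102, 0.008], [0.34, -0.085, 0.013]]
   dir [-0.999  0.044] [0.03805495 0.06440483]
top blue 125 px 394.8 206.1 ray [ 0.5583 -0.0612  0.13  ] depth p5/50/95 [[0.545, -0.083, 0.111], [0.557, -0.06, 0.149], [0.569, -0.035, 0.163]]
   normal [0.898 0.389 0.206] [0.0009126  0.01692001 0.01857966] [ 0.542 -0.088  0.103] [ 0.574 -0.032  0.165]
top black 177 px 413.7 248.1 ray [ 0.46   -0.0983  0.148 ] depth p5/50/95 [[0.437, -0.114, 0.093], [0.46, -0.099, 0.146], [0.485, -0.086, 0.151]]
   bartop 125 [ 0.4587 -0.1016  0.1477] dir [-0.92  -0.392] [0.01656388 0.05737857]
disc 3576 ((0.460124671459198, -0.10068173706531
[... 1149 characters left out ...]
 fact)
  c *= np.true_divide(1, fact)
m.py:12: RuntimeWarning: Mean of empty slice.
  k=P[:,2]>.142;Q=P[k];w,V=np.linalg.eigh(np.cov(Q[:,:2].T));print("   bartop",k.sum(),Q.mean(0).round(4),"dir",V[:,1].round(3),np.ptp(Q[:,:2]@V,axis=0))
Traceback (most recent call last):
  File "m.py", line 12, in <module>
    k=P[:,2]>.142;Q=P[k];w,V=np.linalg.eigh(np.cov(Q[:,:2].T));print("   bartop",k.sum(),Q.mean(0).round(4),"dir",V[:,1].round(3),np.ptp(Q[:,:2]@V,axis=0))
                                                                                                                                  ~~~~~~^^^^^^^^^^^^^^^^^^
ValueError: zero-size array to reduction operation maximum which has no identity
```

```bash
cat > go.py <<'E'
# usage: go.py r z yaw_y_deg phi : delta to point r along direction phi from the axis C, in jog units
import sys,numpy as np
from scipy.spatial.transform import Rotation as Ro
from workcell import env
r,z,yw,ph=map(float,sys.argv[1:5]);C=np.array([.460,-.1012])
s=env.state();R=Ro.from_rotvec(s["ee_rot"]).as_matrix()
T=np.array([*(C+r*np.array([np.cos(ph),np.sin(ph)])),z])
y=np.degrees(np.arctan2(R[1,1],R[0,1]))
print("t",s["time"],"pos",s["tool_pos"].round(4),"F",s["force"].round(1),"yaw",y.round(2),"q6",s["q"][5].round(2),"w",s["gripper_width"])
print("world d",(T-s["tool_pos"]).round(4),"jog t",(R.T@(T-s["tool_pos"])*10).round(3),"rz",round(-((yw-y+180)%360-180)/180,4),"tilt",R[2].round(4))
E
python3 -m jog '[[-0.0,0,-0.237,-1,-0.76,0,0],[0,0,-0.237,-1,-0.76,0,0],[0,0,-0.237,-1,-0.76,0,0],[0,0,-0.237,-1,-0.76,0,0],[0,0,-0.237,-1,-0.76,0,0],[0,0,-0.237,-1,-0.76,0,0],[0,0,-0.237,-1,-0.76,0,0]]'; python3 go.py 0.15 0.23 113.2 0.405
```

```text
time: 0.68
tool_pos: [0.269, 0.4601, 0.231]
ee_rot: [0.637, -3.076, 0.001]
force: [0.2, 1.0, -0.8]
gripper_width: 0.0007
grip_force: 0.0
t 0.6833 pos [0.269  0.4601 0.231 ] F [ 0.2  1.  -0.8] yaw 113.41 q6 -1.07 w 0.0006835205123485412
world d [ 0.3289 -0.5022 -0.001 ] jog t [-1.023 -5.915  0.012] rz 0.0011 tilt [ 8.e-04 -4.e-04 -1.e+00]
```

```bash
python3 -m jog '[[0,0,0,-0.17,-1,0,0],[0,0,0,-0.17,-1,0,0],[0,0,0,-0.17,-1,0,0]]' | tail -1
python3 -m jog '[[0,0,0,-0.17,-1,0,0],[0,0,0,-0.17,-1,0,0],[0,0,0,-0.17,-1,0,0]]' | tail -1
python3 -m jog '[[0,0,0,-0.17,-1,0,0],[0,0,0,-0.17,-1,0,0],[0,0,0,-0.17,-1,0,0]]' | tail -1
python3 -m jog '[[0,0,0,-0.17,-1,0,0],[0,0,0,-0.17,-1,0,0],[0,0,0,-0.17,-1,0,0]]' | tail -1
python3 -m jog '[[0,0,0,-0.17,-1,0,0],[0,0,0,-0.17,-1,0,0],[0,0,0,-0.17,-1,0,0],[0,0,0,-0.17,-1,0,0]]' | tail -1
python3 go.py 0.15 0.23 113.2 0.405
```

```text
grip_force: 0.0
grip_force: 0.0
grip_force: 0.0
grip_force: 0.0
grip_force: 0.0
t 2.0167 pos [0.5467 0.0311 0.2311] F [-0.6  0.   0.2] yaw 112.8 q6 -2.04 w -8.09571658070227e-05
world d [ 0.0512 -0.0732 -0.0011] jog t [-0.188 -0.873  0.013] rz -0.0022 tilt [-9.0e-04 -2.1e-03 -1.0e+00]
```

```bash
python3 -m jog '[[0,0,0,-0.19,-0.87,0,0],[0,0,0,-0.19,-0.87,0,0],[0,0,0,-0.19,-0.87,0,0],[0,0,0,-0.19,-0.87,0.5,0],[0,0,0,-0.19,-0.87,0.9,0],[0,0,0,-0.19,-0.87,0.9,0],[0,0,0,-0.19,-0.87,0.9,0],[0,0,0,-0.19,-0.87,0.9,0]]' | tail -1
python3 go.py 0.085 0.135 113.2 0.405
python3 - <<'E'
from workcell import capture
import cv2,numpy as np
for n in("side","top"):
    c=capture(n);np.savez(f"{n}1.npz",**c)
    if n=="side":cv2.imwrite("pics/s1.png",cv2.resize(c["color"][220:400,230:470,::-1],None,fx=3,fy=3))
E
```

```text
grip_force: 0.0
t 2.6833 pos [ 0.5957 -0.0372  0.142 ] F [0.3 0.3 0.4] yaw 113.17 q6 -2.15 w 0.0001394102763093562
world d [-0.0576 -0.0305 -0.007 ] jog t [ 0.649 -0.054  0.07 ] rz -0.0002 tilt [ 4.e-04  3.e-04 -1.e+00]
```

View pics/s1.png

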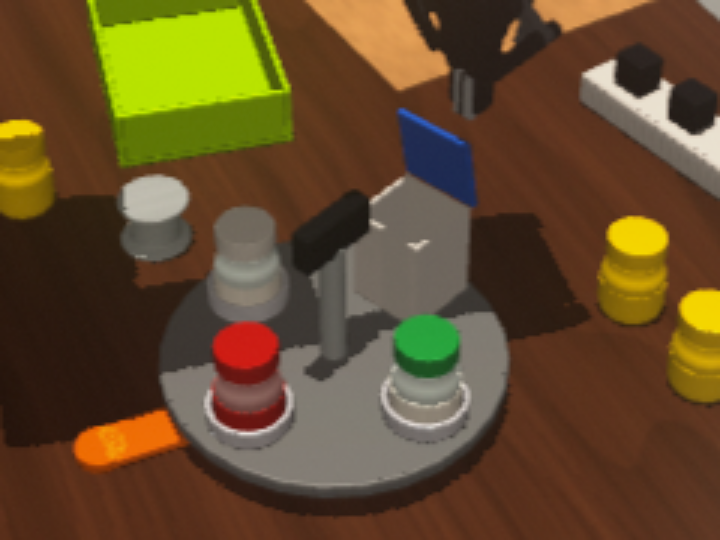

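```bash
python3 -m jog '[[0,0,0,0.2,-0.05,0,0],[0,0,0,0.35,-0.05,0.02,0],[0,0,0,0.5,-0.05,0.02,0],[0,0,0,0.65,-0.05,0.02,0],[0,0,0,0.72,-0.05,0.1,0],[0,0,0,0.8,-0.05,0.18,0],[0,0,0,0.85,-0.05,0.26,0],[0,0,0,0.85,-0.05,0.32,0],[0,0,0,0.85,-0.05,0.36,0],[0,0,0,0.85,-0.05,0.38,0],[0,0,0,0.85,-0.05,0.38,0],[0,0,0,0.85,-0.05,0.38,0]]'
python3 go.py 0.065 0.102 113.2 0.405
```

```text
time: 3.78
tool_pos: [0.5196, -0.0767, 0.1044]
ee_rot: [0.633, -3.076, 0.002]
force: [-6.8, -2.9, 18.7]
gripper_width: -0.0002
grip_force: 9.1
t 3.7833 pos [ 0.5196 -0.0767  0.1044] F [-6.8 -2.9 18.7] yaw 113.24 q6 -2.25 w -0.0001566505139805787
world d [ 0.0001  0.0011 -0.0024] jog t [-0.005  0.009  0.024] rz 0.0002 tilt [ 0.0012 -0.0011 -1.    ]
```

```bash
python3 -m jog '[[0,0,0,0,0,0,0],[0,0,0,0,0,0,0],[0,0,0,0,0,0,0],[0,0,0,0,0,-0.3,0],[0,0,0,0,0,-0.6,0],[0,0,0,0,0,-0.9,0],[0,0,0,0,0,-0.9,0.6],[0,0,0,0,0,-0.9,0.6],[0,0,0,0,0,-0.9,0.6]]'
python3 go.py 0 0.120 113.2 0.405
python3 - <<'E'
from workcell import capture
import cv2,numpy as np
for n in("side","top"):
    c=capture(n);np.savez(f"{n}2.npz",**c)
    if n=="side":cv2.imwrite("pics/s2.png",cv2.resize(c["color"][220:400,230:470,::-1],None,fx=3,fy=3))
E
```

```text
time: 4.53
tool_pos: [0.5196, -0.0758, 0.1927]
ee_rot: [0.632, -3.077, -0.0]
force: [-0.1, 0.2, -0.3]
gripper_width: 0.036
grip_force: 0.0
t 4.5333 pos [ 0.5196 -0.0758  0.1927] F [-0.1  0.2 -0.3] yaw 113.21 q6 -2.25 w 0.03598285474094825
world d [-0.0596 -0.0254 -0.0727] jog t [0.648 0.001 0.727] rz 0.0 tilt [ 4.e-04  3.e-04 -1.e+00]
```

View pics/s2.png

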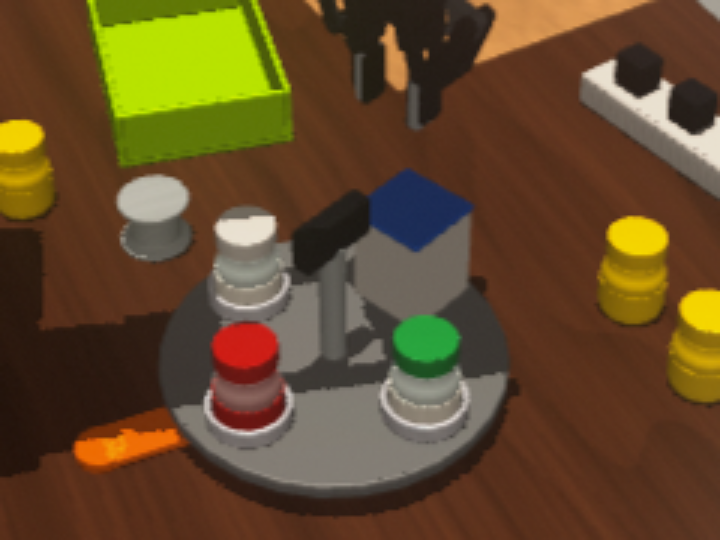

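The lid now lies flat on the tub, at about (412,210) in the crop, and the jars are undisturbed. Next I grip the bar.

```bash
python3 -m jog '[[0,0,0,0.3,0,0,0.6],[0,0,0,0.65,0,0,0.6],[0,0,0,0.65,0,0,0.6],[0,0,0,0.65,0,0.3,0.6],[0,0,0,0.65,0,0.55,0.6],[0,0,0,0.65,0,0.7,0.6],[0,0,0,0.65,0,0.7,0.6],[0,0,0,0.65,0,0.7,0],[0,0,0,0.65,0,0.7,0],[0,0,0,0.65,0,0.7,0],[0,0,0,0.65,0,0.7,0],[0,0,0,0.65,0,0.7,0]]'
python3 go.py 0 0.122 113.2 0.405
```

```text
time: 5.63
tool_pos: [0.4611, -0.1027, 0.1244]
ee_rot: [-0.632, 3.075, -0.004]
force: [-0.8, -4.6, -1.4]
gripper_width: 0.0148
grip_force: 59.2
t 5.6333 pos [ 0.4611 -0.1027  0.1244] F [-0.8 -4.6 -1.4] yaw 113.21 q6 -2.34 w 0.014836912513394647
world d [-0.0011  0.0015 -0.0024] jog t [0.004 0.018 0.024] rz 0.0001 tilt [-0.0016 -0.0031 -1.    ]
```

```bash
python3 -m jog '[[0,0,0.015,0,0,0,0],[0,0,0.03,0,0,0,0],[0,0,0.045,0,0,0,0],[0,0,0.06,0,0,0,0],[0,0,0.075,0,0,0,0],[0,0,0.09,0,0,0,0],[0,0,0.105,0,0,0,0],[0,0,0.118,0,0,0,0],[0,0,0.129,0,0,0,0],[0,0,0.129,0,0,0,0],[0,0,0.129,0,0,0,0],[0,0,0.129,0,0,0,0]]'
python3 go.py 0 0.122 90 0
python3 - <<'E'
from workcell import capture
from h import *
for n in("side","top"):
    c=capture(n);np.savez(f"{n}3.npz",**c)
    im=c["color"][::,::,::-1]
    cv2.imwrite(f"pics/{n}3.png",cv2.resize(im[220:400,230:470] if n=="side" else im[180:340,320:520],None,fx=3,fy=3))
    for col,z in(("red",.093),("green",.093),("orange",.008),("blue",.105)):
        m=mask(c,n,col);P=depth_pts(c,m);v,u=np.nonzero(m)
        print(n,col,m.sum(),ray(c,u.mean(),v.mean(),z).round(4),P[abs(P[:,2]-z)<.006].mean(0).round(4),np.percentile(P[:,2],[5,95]).round(3))
E
```

```text
time: 6.63
tool_pos: [0.4611, -0.1024, 0.1243]
ee_rot: [-0.001, 3.139, -0.002]
force: [0.8, -4.5, 8.0]
gripper_width: 0.0149
grip_force: 60.1
t 6.6333 pos [ 0.4611 -0.1024  0.1243] F [ 0.8 -4.5  8. ] yaw 90.04 q6 -1.94 w 0.014879690343012321
world d [-0.0011  0.0012 -0.0023] jog t [0.011 0.012 0.023] rz 0.0002 tilt [-0.0027 -0.0016 -1.    ]
side red 366 [ 0.3818 -0.1107  0.093 ] [ 0.3832 -0.1053  0.0926] [0.08  0.095]
side green 342 [ 0.4607 -0.1907  0.093 ] [ 0.4622 -0.1868  0.0926] [0.082 0.095]Traceback (most recent call last):
  File "<stdin>", line 8, in <module>
  File "h.py", line 17, in mask
    return l==1+np.argmax(s[1:,4])
                ~~~~~~~~~^^^^^^^^^
    return _wrapfunc(a, 'argmax', axis=axis, out=out, **kwds)
    return bound(*args, **kwds)
ValueError: attempt to get argmax of an empty sequence
```

View pics/side3.png

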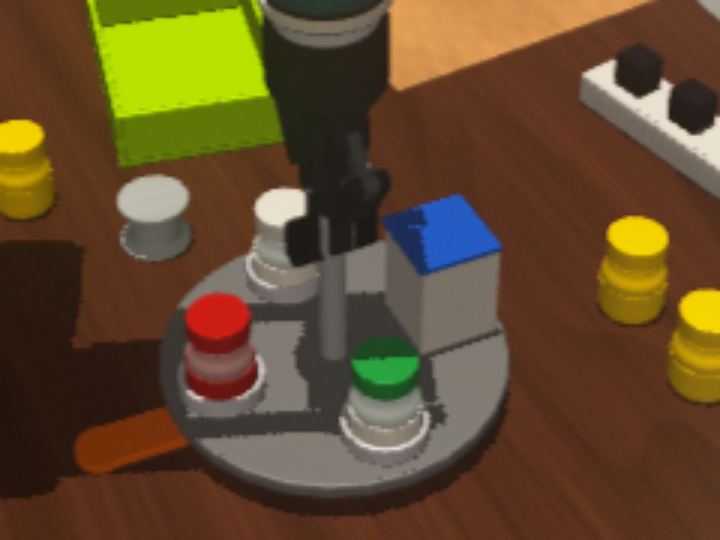

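The side view shows the red jar at (220,345) standing in line with the pointer at (130,440). The lid is flat at (440,235) and the bar is gripped. I'll check the lid height and then hand in.

Run:
```python
from h import *
from workcell import env
c=dict(np.load("side3.npz"));h=hsv(c)
m=cv2.inRange(h,np.array((105,100,40)),np.array((130,255,255)))>0;m[:,:355]=0;m[:270]=0;m[330:]=0;m[:,405:]=0
P=depth_pts(c,m);A=np.c_[P[:,:2],np.ones(len(P))];f=np.linalg.lstsq(A,P[:,2],rcond=None)[0]
print(len(P),P.mean(0),"slope",f[:2])
if len(P)>100 and abs(P[:,2].mean()-.105)<.005 and np.hypot(*f[:2])<.08: print(env.sign_off())
```

```text
639 [ 0.54344787 -0.10418138  0.10332135] slope [-0.2418801  -0.25109812]
```

Run:
```python
from h import *
for s in("side3","side2"):
    c=dict(np.load(s+".npz"));h=hsv(c)
    m=cv2.inRange(h,np.array((105,100,40)),np.array((130,255,255)));m[:,:345]=0;m[:270]=0;m[330:]=0;m[:,405:]=0
    m=cv2.erode(cv2.morphologyEx(m,cv2.MORPH_CLOSE,np.ones((3,3))),np.ones((5,5)))>0
    P=depth_pts(c,m);A=np.c_[P[:,:2]-P[:,:2].mean(0),np.ones(len(P))];k=np.ones(len(P),bool)
    for _ in range(5):
        f=np.linalg.lstsq(A[k],P[k,2],rcond=None)[0];r=abs(P[:,2]-A@f);k=r<max(.0015,2*np.median(r))
    print(s,len(P),k.sum(),P[k].mean(0).round(4),"plane",f.round(3),"z pct",np.percentile(P[:,2],[5,50,95]).round(4))
```

```text
side3 396 334 [ 0.5422 -0.106   0.1051] plane [-0.005 -0.005  0.105] z pct [0.1027 0.1052 0.1073]
side2 340 277 [ 0.5366 -0.0763  0.1049] plane [ 0.006 -0.014  0.105] z pct [0.1027 0.1049 0.1072]
```

The lid is level within 0.01 rad at 105 mm; the earlier slope came from mixed pixels at the lid's edge. I'm handing it in.

```bash
python3 -c "
from workcell import env
print(env.sign_off())"
```

```text
the job is handed in; nothing more can be done
None
```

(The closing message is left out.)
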